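Fetch the setting ring from behind the tall gauges

TASK

The setting ring stands in the foam tray, hemmed in by three tall gauges: a cylinder square, a V-block and a screw jack. Stand all three upright on the blue mat, then lift out the ring and seat it flat on the round pedestal with the pin through its hole, and only then put the three gauges back upright, each to the very place in the tray where it stood.

Things in the scene. Friction and masses are not known exactly. Their poses are not given: they have to be found in the camera images.
- ring_center (a point): Centre (half-way up) of the setting ring: plain steel ring, outer diameter 50 mm, hole diameter 30 mm, height 30 mm, lying flat (z up); about 0.3 kg. It starts in the tray at tray x = +28 mm, y = 0 (within 2 mm), with about 11 mm of free space to each of the three tall gauges, so it cannot be gripped before they are cleared.
- cylinder_center (a point): Centre (half-way up, 30 mm above its underside) of the cylinder square: plain upright steel cylinder, diameter 40, height 60 mm, with a dark dot 18 mm wide on top; about 0.5 kg; z up along its axis.
- vblock_center (a point): Centre (half-way up, 27 mm above its underside) of the V-block: aluminium block 40 x 40 mm in plan, height 54 mm, with a V groove 24 mm wide and 12 mm deep in its top that runs along its own x axis; solid below the groove; about 0.21 kg. z up; its sides are square to its own x and y axes.
- jack_center (a point): Centre (half-way up, 30 mm above its underside) of the screw jack: dark steel upright turned body, foot diameter 42 mm (lowest 10 mm), straight barrel diameter 34 mm from 14 to 44 mm up, thin screw, brass head diameter 30 mm, total height 60 mm; about 0.30 kg; z up along its axis.
- tray: Fixed storage tray, 150 mm (x) by 180 mm (y), black foam floor with a thin wooden rim 10 mm high. Origin: centre of its underside; floor 6 mm above it; z up; x points away from the robot. Lighter round patches on the foam show the four places: the ring's at (+28, 0) mm, the tall gauges' at (-28, 0), (+28, +56) and (+28, -56) mm, which gauge is at which place varies. Things stand on its floor. Two small steel pieces up to 12 mm high lie near its front corners.
- mat: Fixed blue felt mat, 130 mm (x) by 240 mm (y), 4 mm thick, empty at the start: the side area. Origin: centre of its underside; z up; x points away from the robot.
- pedestal_top (a point): Centre of the flat top of the fixed round steel pedestal (diameter 70 mm, its top 30 mm above the table) on an aluminium base plate. At this point an upright brass pin, diameter 12 mm, rises 18 mm above the top. z up. A flat brass disc 10 mm high lies on the base plate about 90 mm from the pin.
Not all that is in view belongs to the job. What is meant by the part that bears pedestal_top is not green, and is the smaller of those in its own colour.

How it is judged:
By the outcome, as a careful person would: the job done as asked, in the order asked, and still so for the second after the job is handed in, with the robot touching nothing.
It also fails if it takes over 144 s, if anything falls off the work surface, if the arm or the gripper's body presses on something with over 40 N, if the wrist force passes 120 N, or if a joint passes its speed limit or range.

ROBOT

A 6-joint arm with a two-finger parallel gripper is mounted at the origin on the work surface. World frame = base frame: x ahead of the robot, y to its left, z up, the work surface at z = 0. Lengths are in m, angles in rad, forces in N, time in s.
With the tool pointing down it reaches from about 0.375 to 0.9 m from the base axis. Payload 3.1 kg.
Tool frame: the origin (TCP) lies at the centre of the arm's flange, where the gripper is bolted on; the fingertips stand 182 mm ahead of it and the grasp point (between the pads) lies 164 mm ahead of it; z points along the fingers, y is the line along which they close (so a half turn about z gives the same grasp; the last joint's range is limited). The gripper opens to 87 mm and grips with 3 to 60 N. Pads are 19 mm wide; open, the fingers measure 117 mm over their backs; the gripper's body (75 mm by 190 mm) begins 51 mm behind the grasp point.
Start: joints at [-1.381, 0.527, 1.433, -0, 1.181, -0.178], TCP at [0.225, -0.583, 0.405] pointing down, gripper open.
Joint ranges: [-3.08, 3.08], [-0.75, 2.2], [0.22, 2.44], [-1.43, 4.57], [0, 2.65], [-2.85, 2.85]. Speed limits (rad/s): [2.79, 2.79, 3.14, 3.14, 3.14, 3.14].

INTERFACE

Orientations are given as a unit quaternion [x, y, z, w].
In Python, from rig import * gives the robot as it stands.
- The arm moves only by the tool move_arm, never from a script. Its argument "commands" is a list that holds one entry, the list of rows, each a list of 6 numbers: the shift along the tool's x, y, z in units of 40 mm (1.0 is 40 mm), then the turn, a rotation vector about the tool's x, y, z in rad. A call has 1 to 12 rows; each row is the pose to reach, as a shift and turn from the pose commanded when the call began, along the tool's axes at that moment; what a row does not reach only later rows make up. A row lasts 1/8 s, in which the tool goes at most 62.5 mm and 10.7 degrees, less where a joint would pass 70% of its speed; a pose out of reach is approached as far as the arm can. A call with a gripper value outside its range is refused whole. "claw" is the closure, from -1 (fully open) to 1 (shut), so that 0 is half open, set as the call begins (left out, the last holds). The fingers move at their own pace and stop on an object; "squeeze" is the grip in N (left out, the last holds). Time passes only in rows, so rows that repeat a pose let the fingers close. It gives the time, the measured TCP pose, the force, the opening and the grip force at its end, in the units of the state.
- get_obs(): the state, without advancing time (a new reading comes with each control period).
- camera(name): name is "scene" or "top" or "wrist"; returns a dict with "pixels" (480x640x3 uint8, blue, green, red), "range_z" (480x640 float32, m along the optical axis (not along the pixel's ray), 0 where there is no reading), "camera_matrix" (3x3 intrinsics, pixels), "D" ([k1, k2, p1, p2, k3] as OpenCV has them; the pictures are not rectified), "extrinsics" (4x4, takes a point from world to camera coordinates). Camera axes: x right, y up, looking along -z (the intrinsics and any distortion apply to the point x, -y, -z); pixel columns grow to the right and rows downward; lengths in m; the calibration is good to about 2 mm. A picture is of the moment at which its call begins.
- hand_in(): hands the job in; it is judged then, once.
The state is a dict: "time": time; "q": joint angles; "joint_velocities": joint speeds; "joint_torque": joint torques, N m; "position": TCP position; "tool_rot": TCP orientation; "ft_force": force on the tool from outside, world axes, zero at the start; "moment": the same for the moment, N m; "grip_width": finger opening in m; "grip_force": force on a finger pad.
Only numpy, scipy, OpenCV 4.12 (cv2) and the standard library are available. Lean on these libraries where they do the work, as an engineer would, in place of code of your own. Each camera call takes 0.05 s, during which the arm holds its last target. There are 200 camera calls.

## Working session

There is one attempt and no reset: what is moved stays moved. The work goes in short steps, Python scripts to look and compute and a tool call to move; the robot and the scene stay as the last step left them, time stands still between calls to the robot, and variables do not carry over. Pictures are saved under pics/ and viewed, at most 14 in all, crops included, and the job is handed in when it is done.

Besides the shell and the picture viewer there is one more tool, called after ">>>" in YAML: its name, and indented under it one key for each argument. move_arm: Moves the arm, as the interface text tells. Its arguments: {"type":"object","properties":{"commands":{"type":"array","items":{"type":"array","items":{"type":"array","items":{"type":"number"}}}},"claw":{"type":"number"},"squeeze":{"type":"number"}},"required":["commands"]}

```bash
ls; mkdir -p pics; cat > h.py <<'E'
from rig import *
import numpy as np, cv2
from scipy.spatial.transform import Rotation as R
def grab(n):
    c=camera(n); np.savez('pics/'+n+'.npz',**{k:np.array(c[k]) for k in c}); return c
def world(c):
    K=np.array(c['camera_matrix']);D=np.array(c['D']);E=np.array(c['extrinsics'])
    u,v=np.meshgrid(np.arange(640.),np.arange(480.))
    p=cv2.undistortPoints(np.stack([u,v],-1).reshape(-1,1,2),K,D).reshape(480,640,2)
    z=c['range_z']; P=np.stack([p[...,0]*z,-p[...,1]*z,-z],-1)
    W=(P-E[:3,3])@E[:3,:3]
    W[z==0]=np.nan
    return W
E
python3 - <<'E'
from h import *
for n in ['top','scene']:
    c=grab(n); cv2.imwrite(f'pics/{n}1.png',c['pixels'])
    print(n,np.linalg.inv(c['extrinsics'])[:3,3])
o=get_obs();print(o['position'],o['tool_rot'],o['time'],o['grip_width'])
E
```

```text
pics
top [0.24237004 0.01318517 1.05426126]
scene [ 1.11626642 -0.18505426  0.91953701]
[ 0.22527415 -0.58266537  0.40388236] [ 9.83046329e-01  1.83354813e-01 -1.06433521e-05 -9.63243732e-04] 0.1 0.08698110992866512
```

View pics/top1.png

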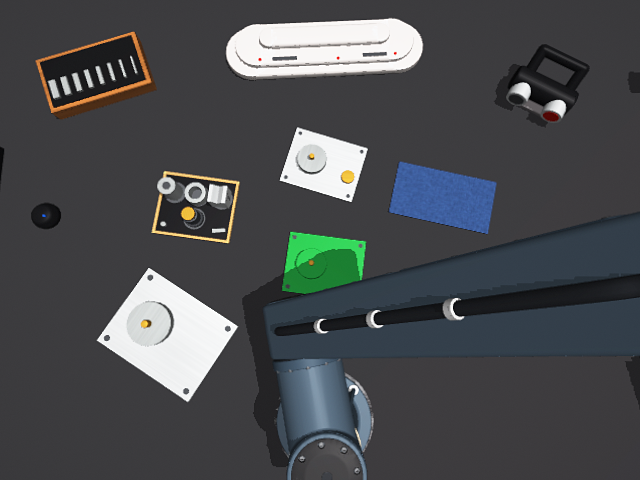

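View pics/scene1.png

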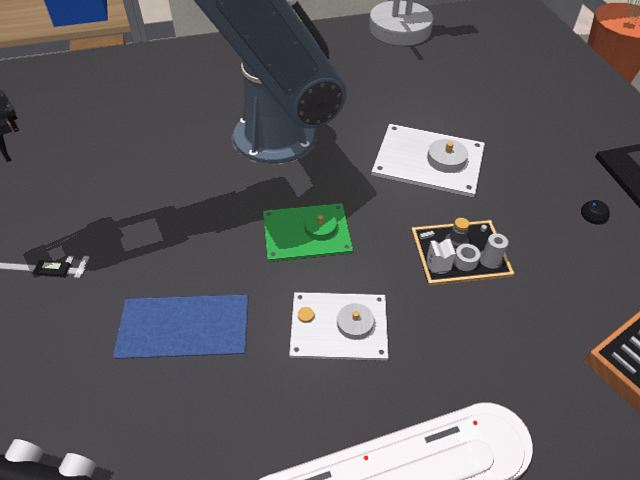

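The top view shows the tray at (195,207): cylinder (166,186), ring (195,191), V-block (218,194), jack (188,214). The smaller silver pedestal is at (312,157) and the mat at (443,198). The large silver and the green pedestals are decoys.

```bash
cat > m.py <<'E'
from h import *
c=dict(np.load('pics/top.npz'));W=world(c);im=c['pixels'];Z=W[...,2]
hsv=cv2.cvtColor(im,cv2.COLOR_BGR2HSV)
def roi(u0,u1,v0,v1):
    m=np.zeros((480,640),bool);m[v0:v1,u0:u1]=1;return m
def rect(m,n):
    p=W[m];p=p[np.isfinite(p).all(1)]
    r=cv2.minAreaRect((p[:,:2]*1000).astype(np.float32));print(n,r,'z',np.median(p[:,2]),len(p))
def big(m):
    n,l,s,_=cv2.connectedComponentsWithStats(m.astype(np.uint8));return l==1+np.argmax(s[1:,4])
rect(big(roi(370,510,150,245)&(hsv[...,0]>100)&(hsv[...,0]<125)&(hsv[...,1]>100)),'mat')
rect(big(roi(145,245,165,250)&(hsv[...,0]>8)&(hsv[...,0]<25)&(hsv[...,1]>90)&(Z<.02)),'rim')
r=roi(150,245,165,250)
for a,b in [(.056,.075),(.028,.045)]:
    n,l,s,ce=cv2.connectedComponentsWithStats((r&(Z>a)&(Z<b)).astype(np.uint8))
    for i in range(1,n):
        if s[i,4]>20: rect(l==i,('blob',a,ce[i].round()))
r=roi(275,375,120,205)
rect(big(r&(Z>.024)&(Z<.036)),'ped');rect(r&(Z>.04)&(Z<.055),'pin')
rect(roi(338,356,168,186)&(Z>.012),'disc')
E
python3 m.py
```

```text
mat ((509.2820739746094, -286.7086181640625), (243.6090087890625, 134.26495361328125), 77.49220275878906) z 0.003088258734764246 5280
rim ((482.645263671875, 304.95062255859375), (186.39637756347656, 155.4257049560547), 82.257080078125) z 0.008677712873963725 910
('blob', 0.056, array([167., 186.])) ((514.821044921875, 354.591552734375), (40.072208404541016, 38.58982467651367), 66.4947509765625) z 0.06556191038829409 268
('blob', 0.056, array([211., 193.])) ((500.5628356933594, 256.1924743652344), (13.935578346252441, 40.07625961303711), 84.00437927246094) z 0.05875877454657582 95
('blob', 0.056, array([223., 194.])) ((497.38201904296875, 229.31600952148438), (12.806513786315918, 39.75529861450195), 83.00663757324219) z 0.05905563746014208 85
('blob', 0.056, array([188., 213.])) ((452.14935302734375, 304.3191223144531), (28.98188591003418, 27.786949157714844), 21.654783248901367) z 0.06519156948479415 147
('blob', 0.028, array([195., 193.])) ((507.3283386230469, 299.1078186035156), (49.015525817871094, 47.21586608886719), 79.1379623413086) z 0.034954297984859495 246
('blob', 0.028, a
[... 166 characters left out ...]
y([223., 200.])) ((488.1584167480469, 234.54006958007812), (27.17796516418457, 55.374725341796875), 38.1717643737793) z 0.036929320015372476 58
('blob', 0.028, array([196., 219.])) ((444.278076171875, 295.82708740234375), (11.509839057922363, 30.942493438720703), 49.590999603271484) z 0.036195792934769336 34
ped ((594.4736938476562, 30.19833755493164), (68.44014739990234, 67.99774932861328), 65.35881042480469) z 0.029358651778114413 625
pin ((593.9649658203125, 30.52936363220215), (9.343695640563965, 8.987849235534668), 89.86632537841797) z 0.04681989558231403 21
disc ((554.1279296875, -53.44042205810547), (41.46659851074219, 36.38984680175781), 5.1129865646362305) z 0.018815208454862144 153
```

```bash
cat >> h.py <<'E'
def go(*wps,o=None):
    """wps: (grasp x,y,z in mm, tool-x yaw deg) -> shift/turn from present pose"""
    o=o or get_obs(); r=R.from_quat(o['tool_rot']); p=np.array(o['position'])*1e3
    print('now grasp',(p+r.apply([0,0,164])).round(1),'yaw',np.degrees(np.arctan2(*r.as_matrix()[[1,0],0])).round(1),'t',round(o['time'],2),'w',round(o['grip_width']*1e3,1))
    for x,y,z,a in wps:
        a=np.radians(a); t=R.from_matrix(np.array([[np.cos(a),np.sin(a),0],[np.sin(a),-np.cos(a),0],[0,0,-1]]))
        s=r.inv().apply(np.array([x,y,z+164])-p)/40
        print((x,y,z),s.round(3),(r.inv()*t).as_rotvec().round(3))
E
python3 -c "
from h import *
go((480,-250,240,40),(480,290,240,83))"
```

```text
now grasp [ 225.2 -582.4  239.9] yaw 21.1 t 0.1 w 87.0
(480, -250, 240) [ 8.938 -5.462  0.01 ] [-0.002 -0.001 -0.329]
(480, 290, 240) [ 13.805 -18.054   0.036] [-2.00e-03 -1.00e-03 -1.08e+00]
```

>>> move_arm:
  commands:
    - [[8.94, -5.46, 0, 0, 0, -0.33], [8.94, -5.46, 0, 0, 0, -0.33], [8.94, -5.46, 0, 0, 0, -0.33], [8.94, -5.46, 0, 0, 0, -0.33], [8.94, -5.46, 0, 0, 0, -0.33], [8.94, -5.46, 0, 0, 0, -0.33], [13.8, -18.05, 0, 0, 0, -1.08], [13.8, -18.05, 0, 0, 0, -1.08], [13.8, -18.05, 0, 0, 0, -1.08], [13.8, -18.05, 0, 0, 0, -1.08], [13.8, -18.05, 0, 0, 0, -1.08], [13.8, -18.05, 0, 0, 0, -1.08]]
  claw: -1
  squeeze: 40

```text
time: 1.6
position: [0.4704, 0.0913, 0.4047]
tool_rot: [0.749, 0.663, 0.0, 0.0]
ft_force: [0.3, 0.3, -0.0]
grip_width: 0.0872
grip_force: 0.0
```

```bash
python3 -c "
from h import *
go((480,290,240,83))"
```

```text
now grasp [470.4  91.3 240.7] yaw 83.0 t 1.6 w 87.2
(480, 290, 240) [ 4.959 -0.368  0.016] [ 0.  0. -0.]
```

>>> move_arm:
  commands:
    - [[5, -0.35, 0, 0, 0, 0], [5, -0.35, 0, 0, 0, 0], [5, -0.35, 0, 0, 0, 0], [5, -0.35, 0, 0, 0, 0], [5, -0.35, 0, 0, 0, 0], [5, -0.35, 0, 0, 0, 0]]

```text
time: 2.35
position: [0.4811, 0.2881, 0.4045]
tool_rot: [0.749, 0.662, -0.001, 0.0]
ft_force: [0.3, -0.6, -0.2]
grip_width: 0.087
grip_force: 0.0
```

```bash
python3 - <<'E'
from h import *
c=grab('wrist'); cv2.imwrite('pics/wrist1.png',c['pixels'])
T=np.linalg.inv(c['extrinsics']);print(T[:3].round(3)); go()
E
```

```text
[[ 0.992  0.117  0.037  0.492]
 [-0.123  0.948  0.293  0.37 ]
 [-0.001 -0.295  0.955  0.385]]
now grasp [481.1 287.8 240.6] yaw 82.9 t 2.4 w 87.2
```

View pics/wrist1.png

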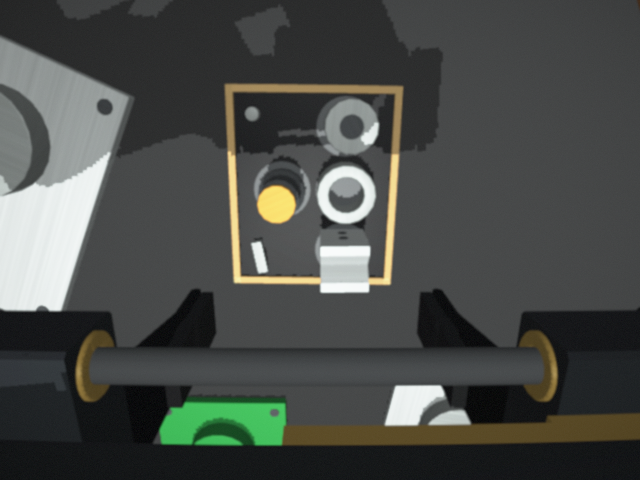

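The wrist view shows the whole tray: cylinder top (351,127), ring (345,193), jack head (277,204), V-block (345,270), rim corners near (228,87), (403,87), (393,284), (237,283).

```bash
cat > mw.py <<'E'
from h import *
c=dict(np.load('pics/wrist.npz'));W=world(c);im=c['pixels'];Z=W[...,2]
hsv=cv2.cvtColor(im,cv2.COLOR_BGR2HSV)
r=np.zeros((480,640),bool);r[75:298,215:415]=1
def rect(m,n):
    p=W[m];p=p[np.isfinite(p).all(1)];q=(p[:,:2]*1000).astype(np.float32)
    (x,y),(w,h),a=cv2.minAreaRect(q);e=cv2.minEnclosingCircle(q)
    print(n,'rect',np.round([x,y,w,h,a],1),'circ',np.round([*e[0],e[1]],1),'z',np.median(p[:,2]).round(4),len(p))
rect(r&(hsv[...,0]>8)&(hsv[...,0]<25)&(hsv[...,1]>90)&(Z<.02)&(Z>.006),'rim')
def win(u0,u1,v0,v1,a,b):
    m=np.zeros_like(r);m[v0:v1,u0:u1]=1;return m&(Z>a)&(Z<b)
rect(win(310,395,90,165,.062,.069),'cyl')
rect(win(250,302,180,230,.062,.069),'jack')
rect(win(312,380,160,225,.032,.039),'ring')
rect(win(312,380,225,298,.055,.064),'V')
E
python3 mw.py
```

```text
rim rect [480.2 304.6 180.2 150.6  82.5] circ [480.2 304.6 116.5] z 0.0102 4921
cyl rect [515.9 357.6  38.6  38.4  82.9] circ [516.  357.5  19.9] z 0.0665 2286
jack rect [452.8 307.   29.3  28.9  85.4] circ [452.8 306.9  15. ] z 0.0663 1145
ring rect [508.5 302.2  48.7  49.   84.9] circ [508.7 302.   25. ] z 0.0361 1754
V rect [500.  245.1  41.1  39.6  83.1] circ [500.  244.8  28.2] z 0.0598 1578
```

```bash
python3 -c "
from h import *
go((516,357.3,110,83),(516,357.3,42,83))"
```

```text
now grasp [481.1 287.8 240.6] yaw 82.9 t 2.4 w 87.2
(516, 357.3, 110) [1.831 0.651 3.263] [-0.001  0.001 -0.002]
(516, 357.3, 42) [1.833 0.652 4.963] [-0.001  0.001 -0.002]
```

>>> move_arm:
  commands:
    - [[1.83, 0.65, 3.26, 0, 0, 0], [1.83, 0.65, 3.26, 0, 0, 0], [1.83, 0.65, 3.26, 0, 0, 0], [1.83, 0.65, 3.26, 0, 0, 0], [1.83, 0.65, 4.0, 0, 0, 0], [1.83, 0.65, 4.96, 0, 0, 0], [1.83, 0.65, 4.96, 0, 0, 0], [1.83, 0.65, 4.96, 0, 0, 0], [1.83, 0.65, 4.96, 0, 0, 0]]

```text
time: 3.52
position: [0.5167, 0.3591, 0.2087]
tool_rot: [0.749, 0.663, 0.002, 0.001]
ft_force: [0.6, 0.7, 0.5]
grip_width: 0.0871
grip_force: 0.0
```

```bash
python3 -c "
from h import *
go((516,357.3,42,83))"
```

```text
now grasp [517.3 359.3  44.7] yaw 83.0 t 3.52 w 87.1
(516, 357.3, 42) [-0.046 -0.013  0.067] [ 0.003 -0.002 -0.   ]
```

>>> move_arm:
  commands:
    - [[-0.04, -0.01, 0.06, 0, 0, 0], [-0.04, -0.01, 0.06, 0, 0, 0], [-0.04, -0.01, 0.06, 0, 0, 0], [-0.04, -0.01, 0.06, 0, 0, 0], [-0.04, -0.01, 0.06, 0, 0, 0], [-0.04, -0.01, 0.06, 0, 0, 0]]
  claw: 1
  squeeze: 40

```text
time: 4.28
position: [0.5153, 0.3575, 0.2039]
tool_rot: [0.749, 0.663, 0.0, 0.0]
ft_force: [-0.1, -0.3, -0.2]
grip_width: 0.0398
grip_force: 40.0
```

```bash
python3 -c "
from h import *
go((516,357.3,170,83),(490.6,-370,170,83),(490.6,-370,41,83))"
```

```text
now grasp [515.3 357.5  39.9] yaw 83.0 t 4.28 w 39.8
(516, 357.3, 170) [-0.004  0.018 -3.253] [ 0. -0.  0.]
(490.6, -370, 170) [-18.129   1.6    -3.253] [ 0. -0.  0.]
(490.6, -370, 41) [-18.129   1.6    -0.028] [ 0. -0.  0.]
```

>>> move_arm:
  commands:
    - [[0, 0, -1, 0, 0, 0], [0, 0, -2.2, 0, 0, 0], [0, 0, -3.25, 0, 0, 0], [-1, 0.1, -3.25, 0, 0, 0], [-2.5, 0.2, -3.25, 0, 0, 0], [-4, 0.35, -3.25, 0, 0, 0], [-5.5, 0.5, -3.25, 0, 0, 0], [-7, 0.6, -3.25, 0, 0, 0], [-8.5, 0.75, -3.25, 0, 0, 0], [-10, 0.9, -3.25, 0, 0, 0], [-11.5, 1, -3.25, 0, 0, 0], [-12.5, 1.1, -3.25, 0, 0, 0]]

```text
time: 5.78
position: [0.4974, -0.1467, 0.3333]
tool_rot: [0.75, 0.662, -0.0, -0.001]
ft_force: [-0.5, -0.7, -5.0]
grip_width: 0.0391
grip_force: 40.0
```

```bash
python3 -c "
from h import *
go((490.6,-370,170,83),(490.6,-370,41,83),(490.6,-370,38.4,83))"
```

```text
now grasp [ 497.2 -146.6  169.3] yaw 82.9 t 5.78 w 39.1
(490.6, -370, 170) [-5.561  0.523 -0.019] [-0.001 -0.    -0.002]
(490.6, -370, 41) [-5.562  0.526  3.206] [-0.001 -0.    -0.002]
(490.6, -370, 38.4) [-5.562  0.526  3.271] [-0.001 -0.    -0.002]
```

>>> move_arm:
  commands:
    - [[-1.5, 0.1, 0, 0, 0, 0], [-3, 0.3, 0, 0, 0, 0], [-4.5, 0.4, 0, 0, 0, 0], [-5.56, 0.52, 0, 0, 0, 0], [-5.56, 0.52, 0.5, 0, 0, 0], [-5.56, 0.52, 1.5, 0, 0, 0], [-5.56, 0.52, 2.5, 0, 0, 0], [-5.56, 0.52, 2.9, 0, 0, 0], [-5.56, 0.52, 3.1, 0, 0, 0], [-5.56, 0.52, 3.2, 0, 0, 0], [-5.56, 0.52, 3.2, 0, 0, 0], [-5.56, 0.52, 3.2, 0, 0, 0]]

```text
time: 7.28
position: [0.492, -0.3677, 0.2071]
tool_rot: [0.749, 0.663, 0.0, 0.001]
ft_force: [-0.8, -0.7, -4.0]
grip_width: 0.0393
grip_force: 40.0
```

```bash
python3 -c "
from h import *
go((490.6,-370,38,83)); print(get_obs()['ft_force'])"
```

```text
now grasp [ 492.2 -367.9   43.1] yaw 83.0 t 7.28 w 39.3
(490.6, -370, 38) [-0.062 -0.028  0.127] [0.002 0.001 0.   ]
[-0.77054478 -0.73142199 -4.00530916]
```

>>> move_arm:
  commands:
    - [[0, 0, 0.05, 0, 0, 0], [0, 0, 0.09, 0, 0, 0], [0, 0, 0.11, 0, 0, 0], [0, 0, 0.11, 0, 0, 0]]

```text
time: 7.78
position: [0.4916, -0.3674, 0.2019]
tool_rot: [0.749, 0.663, -0.0, -0.0]
ft_force: [-0.5, 0.6, -0.8]
grip_width: 0.0397
grip_force: 40.0
```

```bash
python3 -c "
from h import *
go((490.6,-370,38,83)); print(get_obs()['ft_force'])"
```

```text
now grasp [ 491.6 -367.4   37.9] yaw 83.0 t 7.78 w 39.7
(490.6, -370, 38) [-0.069 -0.018 -0.003] [-0. -0.  0.]
[-0.51266144  0.63536391 -0.82982749]
```

>>> move_arm:
  commands:
    - [[0, 0, 0, 0, 0, 0], [0, 0, 0, 0, 0, 0], [0, 0, 0, 0, 0, 0], [0, 0, -1, 0, 0, 0], [0, 0, -2.5, 0, 0, 0], [1, -0.1, -3.2, 0, 0, 0], [2.5, -0.3, -3.2, 0, 0, 0], [4, -0.45, -3.2, 0, 0, 0], [5.5, -0.6, -3.2, 0, 0, 0], [7, -0.75, -3.2, 0, 0, 0], [8.5, -0.9, -3.2, 0, 0, 0], [10, -1.1, -3.2, 0, 0, 0]]
  claw: -1

```text
time: 9.28
position: [0.4968, 0.0368, 0.3299]
tool_rot: [0.749, 0.663, 0.001, 0.001]
ft_force: [1.2, -0.4, -0.1]
grip_width: 0.0872
grip_force: 0.0
```

```bash
python3 -c "
from h import *
go((500.2,245,110,83),(500.2,245,37,83))"
```

```text
now grasp [497.   36.7 165.9] yaw 83.0 t 9.28 w 87.2
(500.2, 245, 110) [ 5.178 -0.553  1.397] [ 0.002 -0.    -0.   ]
(500.2, 245, 37) [ 5.178 -0.556  3.222] [ 0.002 -0.    -0.   ]
```

>>> move_arm:
  commands:
    - [[1.5, -0.15, 0, 0, 0, 0], [3, -0.3, 0.4, 0, 0, 0], [4.4, -0.45, 0.8, 0, 0, 0], [5.18, -0.55, 1.2, 0, 0, 0], [5.18, -0.55, 1.4, 0, 0, 0], [5.18, -0.55, 2.2, 0, 0, 0], [5.18, -0.55, 2.9, 0, 0, 0], [5.18, -0.55, 3.2, 0, 0, 0], [5.18, -0.55, 3.2, 0, 0, 0], [5.18, -0.55, 3.2, 0, 0, 0], [5.18, -0.55, 3.2, 0, 0, 0]]

```text
time: 10.65
position: [0.5005, 0.2433, 0.2027]
tool_rot: [0.749, 0.663, 0.001, 0.001]
ft_force: [-0.2, 0.2, -0.5]
grip_width: 0.0868
grip_force: 0.0
```

```bash
python3 -c "
from h import *
go((500.2,245,37,83))"
```

```text
now grasp [500.8 243.4  38.7] yaw 83.0 t 10.65 w 86.8
(500.2, 245, 37) [ 0.041 -0.013  0.041] [ 0.002 -0.001  0.   ]
```

>>> move_arm:
  commands:
    - [[0.03, -0.01, 0.02, 0, 0, 0], [0.03, -0.01, 0.02, 0, 0, 0], [0.03, -0.01, 0.02, 0, 0, 0], [0.03, -0.01, 0.02, 0, 0, 0], [0.03, -0.01, 0.02, 0, 0, 0], [0.03, -0.01, 0.02, 0, 0, 0]]
  claw: 1
  squeeze: 30

```text
time: 11.4
position: [0.4997, 0.2446, 0.2007]
tool_rot: [0.749, 0.663, -0.0, -0.0]
ft_force: [-0.3, -0.1, 0.3]
grip_width: 0.0398
grip_force: 30.0
```

```bash
python3 -c "
from h import *
go((500,245,170,83),(509,-287,170,83))"
```

```text
now grasp [499.7 244.6  36.7] yaw 83.0 t 11.4 w 39.8
(500, 245, 170) [ 0.012  0.005 -3.332] [-0.  0.  0.]
(509, -287, 170) [-13.162   1.847  -3.332] [-0.  0.  0.]
```

>>> move_arm:
  commands:
    - [[0, 0, -1, 0, 0, 0], [0, 0, -2.2, 0, 0, 0], [0, 0, -3.3, 0, 0, 0], [-1, 0.15, -3.3, 0, 0, 0], [-2.5, 0.35, -3.3, 0, 0, 0], [-4, 0.55, -3.3, 0, 0, 0], [-5.5, 0.75, -3.3, 0, 0, 0], [-7, 1, -3.3, 0, 0, 0], [-8.5, 1.2, -3.3, 0, 0, 0], [-10, 1.4, -3.3, 0, 0, 0], [-11.5, 1.6, -3.3, 0, 0, 0], [-12.5, 1.75, -3.3, 0, 0, 0]]

```text
time: 12.9
position: [0.508, -0.2632, 0.3324]
tool_rot: [0.75, 0.662, -0.0, 0.0]
ft_force: [0.7, 0.7, -2.8]
grip_width: 0.0396
grip_force: 30.0
```

```bash
python3 -c "
from h import *
go((509,-287,170,83),(509,-287,35,83))"
```

```text
now grasp [ 508.  -263.2  168.4] yaw 82.9 t 12.9 w 39.6
(509, -287, 170) [-0.588  0.099 -0.04 ] [ 0.     0.    -0.002]
(509, -287, 35) [-0.587  0.099  3.335] [ 0.     0.    -0.002]
```

>>> move_arm:
  commands:
    - [[-0.6, 0.1, 0, 0, 0, 0], [-0.6, 0.1, 0.6, 0, 0, 0], [-0.6, 0.1, 1.5, 0, 0, 0], [-0.6, 0.1, 2.4, 0, 0, 0], [-0.6, 0.1, 2.9, 0, 0, 0], [-0.6, 0.1, 3.1, 0, 0, 0], [-0.6, 0.1, 3.2, 0, 0, 0], [-0.6, 0.1, 3.2, 0, 0, 0], [-0.6, 0.1, 3.2, 0, 0, 0]]

```text
time: 14.02
position: [0.5098, -0.2847, 0.2057]
tool_rot: [0.749, 0.663, 0.0, 0.001]
ft_force: [-0.2, -0.4, -1.6]
grip_width: 0.0401
grip_force: 30.0
```

```bash
python3 -c "
from h import *
go((509,-287,34.7,83))"
```

```text
now grasp [ 510.  -284.9   41.7] yaw 83.0 t 14.03 w 40.1
(509, -287, 34.7) [-0.059 -0.013  0.174] [0.001 0.001 0.   ]
```

>>> move_arm:
  commands:
    - [[0, 0, 0.06, 0, 0, 0], [0, 0, 0.11, 0, 0, 0], [0, 0, 0.15, 0, 0, 0], [0, 0, 0.15, 0, 0, 0], [0, 0, 0.15, 0, 0, 0]]

```text
time: 14.65
position: [0.5095, -0.2846, 0.1987]
tool_rot: [0.749, 0.663, -0.0, 0.0]
ft_force: [0.4, 0.5, -0.8]
grip_width: 0.0399
grip_force: 30.0
```

```bash
python3 -c "
from h import *
go((509,-287,34.7,83),(452.8,307,170,-7.5))"
```

```text
now grasp [ 509.5 -284.6   34.7] yaw 83.0 t 14.65 w 39.9
(509, -287, 34.7) [-0.061 -0.004  0.001] [-0.  0.  0.]
(452.8, 307, 170) [14.507 -3.207 -3.382] [0.   0.   1.58]
```

>>> move_arm:
  commands:
    - [[0, 0, 0, 0, 0, 0], [0, 0, 0, 0, 0, 0], [0, 0, 0, 0, 0, 0], [0, 0, -1, 0, 0, 0], [0, 0, -2.3, 0, 0, 0], [1, -0.2, -3.3, 0, 0, 0.18], [2.5, -0.55, -3.3, 0, 0, 0.36], [4, -0.9, -3.3, 0, 0, 0.54], [5.5, -1.2, -3.3, 0, 0, 0.72], [7, -1.55, -3.3, 0, 0, 0.9], [8.5, -1.9, -3.3, 0, 0, 1.08], [10, -2.2, -3.3, 0, 0, 1.26]]
  claw: -1

```text
time: 16.15
position: [0.473, 0.1006, 0.331]
tool_rot: [0.993, 0.122, 0.0, 0.0]
ft_force: [-0.1, -0.3, 0.2]
grip_width: 0.0867
grip_force: 0.0
```

```bash
python3 -c "
from h import *
go((452.8,307.2,110,-7.5),(452.8,307.2,42,-7.5))"
```

```text
now grasp [473.1 100.6 167. ] yaw 14.0 t 16.15 w 86.7
(452.8, 307.2, 110) [ 0.754 -5.135  1.425] [ 0.    -0.001  0.375]
(452.8, 307.2, 42) [ 0.753 -5.135  3.125] [ 0.    -0.001  0.375]
```

>>> move_arm:
  commands:
    - [[0.2, -1.5, 0, 0, 0, 0.15], [0.4, -3, 0.4, 0, 0, 0.3], [0.6, -4.4, 0.8, 0, 0, 0.37], [0.75, -5.1, 1.2, 0, 0, 0.37], [0.75, -5.14, 1.4, 0, 0, 0.375], [0.75, -5.14, 2.2, 0, 0, 0.375], [0.75, -5.14, 2.9, 0, 0, 0.375], [0.75, -5.14, 3.1, 0, 0, 0.375], [0.75, -5.14, 3.1, 0, 0, 0.375], [0.75, -5.14, 3.1, 0, 0, 0.375], [0.75, -5.14, 3.1, 0, 0, 0.375], [0.75, -5.14, 3.1, 0, 0, 0.375]]

```text
time: 17.65
position: [0.452, 0.3056, 0.2075]
tool_rot: [0.998, -0.063, 0.001, -0.0]
ft_force: [-0.7, -0.4, 0.3]
grip_width: 0.0874
grip_force: 0.0
```

```bash
python3 -c "
from h import *
go((452.8,307.2,42,-7.5))"
```

```text
now grasp [452.2 305.7  43.5] yaw -7.2 t 17.65 w 87.4
(452.8, 307.2, 42) [ 0.014 -0.042  0.036] [-0.001 -0.001  0.005]
```

>>> move_arm:
  commands:
    - [[0.01, -0.03, 0, 0, 0, 0], [0.01, -0.03, 0, 0, 0, 0], [0.01, -0.03, 0, 0, 0, 0], [0.01, -0.03, 0, 0, 0, 0], [0.01, -0.03, 0, 0, 0, 0], [0.01, -0.03, 0, 0, 0, 0]]
  claw: 1
  squeeze: 30

```text
time: 18.4
position: [0.4524, 0.3066, 0.2067]
tool_rot: [0.998, -0.063, -0.0, 0.0]
ft_force: [0.6, -1.2, 0.5]
grip_width: 0.0349
grip_force: 0.4
```

```bash
python3 -c "
from h import *
go((527.4,-202,175,-7.5))"
```

```text
now grasp [452.4 306.6  42.7] yaw -7.2 t 18.4 w 34.9
(527.4, -202, 175) [ 3.455 12.38  -3.304] [0.    0.    0.005]
```

>>> move_arm:
  commands:
    - [[0, 0, 0, 0, 0, 0], [0, 0, 0, 0, 0, 0], [0, 0, -1, 0, 0, 0], [0, 0, -2.2, 0, 0, 0], [0, 0, -3.3, 0, 0, 0], [0.3, 1, -3.3, 0, 0, 0], [0.7, 2.5, -3.3, 0, 0, 0], [1.1, 4, -3.3, 0, 0, 0], [1.5, 5.5, -3.3, 0, 0, 0], [2, 7, -3.3, 0, 0, 0], [2.4, 8.5, -3.3, 0, 0, 0], [2.8, 10, -3.3, 0, 0, 0]]

```text
time: 19.9
position: [0.5131, -0.1061, 0.3384]
tool_rot: [0.998, -0.063, -0.0, -0.0]
ft_force: [0.1, 0.4, -2.3]
grip_width: 0.0328
grip_force: 30.0
```

```bash
python3 -c "
from h import *
go((527.4,-202,175,-7.2),(527.4,-202,41.5,-7.2))"
```

```text
now grasp [ 513.  -106.   174.4] yaw -7.2 t 19.9 w 32.8
(527.4, -202, 175) [ 0.657  2.332 -0.018] [-0.001  0.001 -0.001]
(527.4, -202, 41.5) [0.659 2.334 3.32 ] [-0.001  0.001 -0.001]
```

>>> move_arm:
  commands:
    - [[0.4, 1.4, 0, 0, 0, 0], [0.66, 2.33, 0, 0, 0, 0], [0.66, 2.33, 0.7, 0, 0, 0], [0.66, 2.33, 1.6, 0, 0, 0], [0.66, 2.33, 2.5, 0, 0, 0], [0.66, 2.33, 3, 0, 0, 0], [0.66, 2.33, 3.15, 0, 0, 0], [0.66, 2.33, 3.2, 0, 0, 0], [0.66, 2.33, 3.2, 0, 0, 0], [0.66, 2.33, 3.2, 0, 0, 0]]

```text
time: 21.15
position: [0.5281, -0.2002, 0.2117]
tool_rot: [0.998, -0.063, 0.001, 0.0]
ft_force: [-0.1, 0.1, -3.3]
grip_width: 0.0333
grip_force: 30.0
```

```bash
python3 -c "
from h import *
go((527.4,-202,40.7,-7.2))"
```

```text
now grasp [ 528.4 -200.3   47.7] yaw -7.2 t 21.15 w 33.3
(527.4, -202, 40.7) [-0.012  0.048  0.174] [ 0.001 -0.002 -0.   ]
```

>>> move_arm:
  commands:
    - [[0, 0, 0.06, 0, 0, 0], [0, 0, 0.11, 0, 0, 0], [0, 0, 0.15, 0, 0, 0], [0, 0, 0.15, 0, 0, 0], [0, 0, 0.15, 0, 0, 0]]

```text
time: 21.78
position: [0.5278, -0.2, 0.2047]
tool_rot: [0.998, -0.063, -0.0, -0.0]
ft_force: [-0.6, 0.1, -1.8]
grip_width: 0.0335
grip_force: 30.0
```

```bash
python3 -c "
from h import *
go((508.6,301.8,120,-7.2))"
```

```text
now grasp [ 527.7 -200.    40.7] yaw -7.2 t 21.77 w 33.5
(508.6, 301.8, 120) [ -2.05  -12.385  -1.981] [-0.  0. -0.]
```

>>> move_arm:
  commands:
    - [[0, 0, 0.01, 0, 0, 0], [0, 0, 0.01, 0, 0, 0], [0, 0, 0, 0, 0, 0], [0, 0, -1, 0, 0, 0], [0, 0, -2.5, 0, 0, 0], [-0.15, -1, -3, 0, 0, 0], [-0.4, -2.5, -3, 0, 0, 0], [-0.65, -4, -3, 0, 0, 0], [-0.9, -5.5, -3, 0, 0, 0], [-1.15, -7, -3, 0, 0, 0], [-1.4, -8.5, -3, 0, 0, 0], [-1.65, -10, -3, 0, 0, 0]]
  claw: -1

```text
time: 23.28
position: [0.5122, 0.2071, 0.325]
tool_rot: [0.998, -0.063, 0.0, -0.0]
ft_force: [0.8, 0.7, 0.1]
grip_width: 0.0871
grip_force: 0.0
```

```bash
python3 - <<'E'
from h import *
c=grab('scene'); cv2.imwrite('pics/scene2.png',c['pixels'])
go((508.6,301.8,100,-7.2),(508.6,301.8,29,-7.2))
E
```

```text
now grasp [511.5 214.2 161.3] yaw -7.0 t 23.32 w 87.4
(508.6, 301.8, 100) [-0.335 -2.179  1.543] [-0.005 -0.001  0.004]
(508.6, 301.8, 29) [-0.337 -2.17   3.318] [-0.005 -0.001  0.004]
```

View pics/scene2.png

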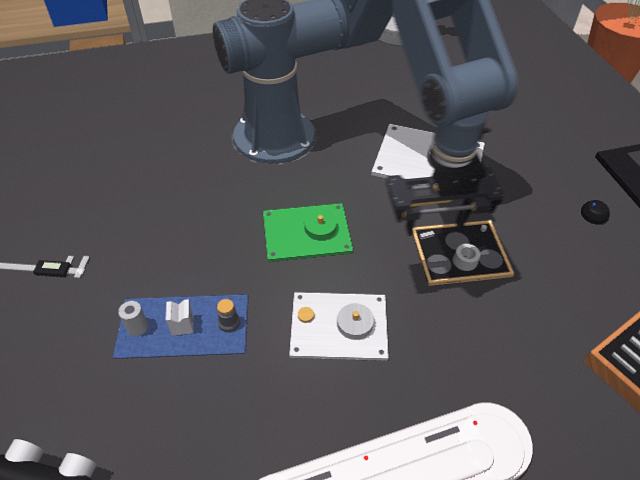

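All three gauges stand upright on the mat, at (133,318), (179,317) and (228,314); the ring is alone in the tray at (467,257).

>>> move_arm:
  commands:
    - [[-0.2, -1.2, 0, 0, 0, 0], [-0.34, -2.17, 0.8, 0, 0, 0], [-0.34, -2.17, 1.5, 0, 0, 0], [-0.34, -2.17, 2.3, 0, 0, 0], [-0.34, -2.17, 2.9, 0, 0, 0], [-0.34, -2.17, 3.2, 0, 0, 0], [-0.34, -2.17, 3.28, 0, 0, 0], [-0.34, -2.17, 3.28, 0, 0, 0], [-0.34, -2.17, 3.28, 0, 0, 0], [-0.34, -2.17, 3.28, 0, 0, 0]]

```text
time: 24.58
position: [0.5102, 0.293, 0.1944]
tool_rot: [0.998, -0.063, 0.001, -0.0]
ft_force: [0.1, -0.3, -0.8]
grip_width: 0.087
grip_force: 0.0
```

```bash
python3 -c "
from h import *
go((508.6,301.8,29,-7.2))"
```

```text
now grasp [510.4 293.1  30.4] yaw -7.2 t 24.57 w 87.0
(508.6, 301.8, 29) [-0.067 -0.213  0.034] [-0.001 -0.001 -0.   ]
```

>>> move_arm:
  commands:
    - [[-0.06, -0.21, 0, 0, 0, 0], [-0.06, -0.21, 0, 0, 0, 0], [-0.06, -0.21, 0, 0, 0, 0]]

```text
time: 24.95
position: [0.5085, 0.3018, 0.1936]
tool_rot: [0.998, -0.063, 0.0, 0.0]
ft_force: [-0.2, -0.6, -0.0]
grip_width: 0.0872
grip_force: 0.0
```

>>> move_arm:
  commands:
    - [[0, 0, 0, 0, 0, 0], [0, 0, 0, 0, 0, 0], [0, 0, 0, 0, 0, 0], [0, 0, 0, 0, 0, 0], [0, 0, 0, 0, 0, 0], [0, 0, 0, 0, 0, 0]]
  claw: 1
  squeeze: 30

```text
time: 25.7
position: [0.5086, 0.3014, 0.1935]
tool_rot: [0.998, -0.063, -0.0, 0.0]
ft_force: [0.1, -0.7, 0.1]
grip_width: 0.0495
grip_force: 30.0
```

```bash
python3 -c "
from h import *
go((595.5,31.5,110,-7.2))"
```

```text
now grasp [508.5 301.4  29.5] yaw -7.2 t 25.7 w 49.5
(595.5, 31.5, 110) [ 3.002  6.423 -2.01 ] [ 0.  0. -0.]
```

>>> move_arm:
  commands:
    - [[0, 0, -1, 0, 0, 0], [0, 0, -2, 0, 0, 0], [0.5, 1.1, -2, 0, 0, 0], [1.1, 2.4, -2, 0, 0, 0], [1.7, 3.7, -2, 0, 0, 0], [2.3, 5, -2, 0, 0, 0], [2.8, 6, -2, 0, 0, 0], [3, 6.42, -2, 0, 0, 0], [3, 6.42, -2, 0, 0, 0], [3, 6.42, -2, 0, 0, 0]]

```text
time: 26.95
position: [0.5945, 0.0332, 0.2732]
tool_rot: [0.998, -0.062, -0.001, -0.0]
ft_force: [-0.1, 0.6, -2.7]
grip_width: 0.0498
grip_force: 30.0
```

```bash
python3 - <<'E'
from h import *
go((595,32,55,-7.2))
c=grab('scene');W=world(c);Z=W[...,2]
m=np.zeros((480,640),bool);m[300:342,330:380]=1
hsv=cv2.cvtColor(c['pixels'],cv2.COLOR_BGR2HSV)
p=W[m&(hsv[...,1]>120)&(Z>.042)&(Z<.055)];print('pin',p.mean(0),len(p))
p=W[m&(Z>.027)&(Z<.033)];print('ped',cv2.minEnclosingCircle((p[:,:2]*1e3).astype(np.float32)),len(p))
cv2.imwrite('pics/s3.png',cv2.resize(c['pixels'][200:380,260:500],None,fx=3,fy=3))
E
```

```text
now grasp [594.2  33.4 109.2] yaw -7.1 t 26.95 w 49.8
(595, 32, 55) [0.018 0.029 1.354] [-0.001  0.002  0.001]
pin [0.59581544 0.02922074 0.04691567] 26
ped ((594.0653686523438, 28.997390747070312), 34.97780227661133) 702
```

View pics/s3.png

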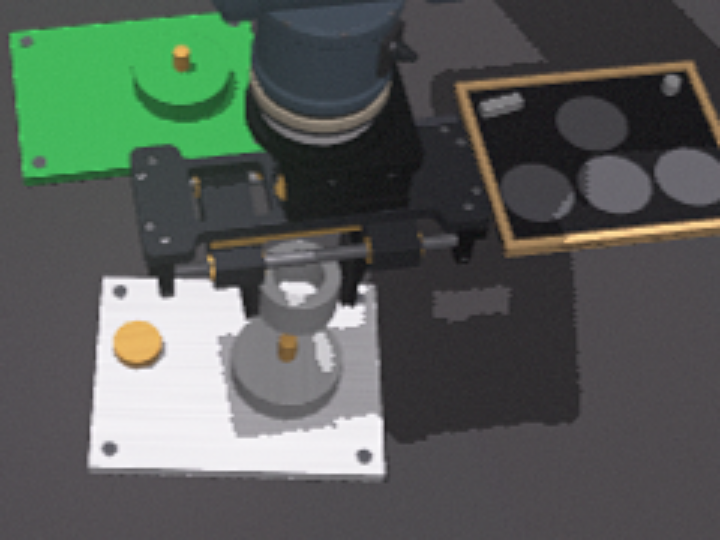

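The ring hangs level above the pedestal, with the pin at (288,347) in this crop and below the ring. The tray patches are empty. The top and scene cameras agree on the pin to about 2 mm.

>>> move_arm:
  commands:
    - [[0.01, 0.06, 0.4, 0, 0, 0], [0.01, 0.06, 0.9, 0, 0, 0], [0.01, 0.06, 1.15, 0, 0, 0], [0.01, 0.06, 1.25, 0, 0, 0], [0.01, 0.06, 1.3, 0, 0, 0], [0.01, 0.06, 1.32, 0, 0, 0], [0.01, 0.06, 1.32, 0, 0, 0], [0.01, 0.06, 1.32, 0, 0, 0]]

```text
time: 28.0
position: [0.5956, 0.0292, 0.2211]
tool_rot: [0.998, -0.063, 0.0, 0.0]
ft_force: [0.2, 0.3, -2.7]
grip_width: 0.0492
grip_force: 30.0
```

```bash
python3 -c "
from h import *
go((594.5,30.5,53.5,-7.2))"
```

```text
now grasp [595.7  29.2  57.1] yaw -7.2 t 28.0 w 49.2
(594.5, 30.5, 53.5) [-0.032 -0.028  0.091] [ 0.    -0.001 -0.   ]
```

>>> move_arm:
  commands:
    - [[-0.02, -0.02, 0.04, 0, 0, 0], [-0.02, -0.02, 0.07, 0, 0, 0], [-0.02, -0.02, 0.09, 0, 0, 0], [-0.02, -0.02, 0.09, 0, 0, 0], [-0.02, -0.02, 0.09, 0, 0, 0]]

```text
time: 28.62
position: [0.5947, 0.0303, 0.2175]
tool_rot: [0.998, -0.063, -0.0, -0.0]
ft_force: [-1.3, 0.3, 3.7]
grip_width: 0.0492
grip_force: 30.0
```

```bash
python3 -c "
from h import *
go((527.7,-200,120,-7.2))"
```

```text
now grasp [594.7  30.3  53.5] yaw -7.2 t 28.62 w 49.2
(527.7, -200, 120) [-0.94   5.921 -1.663] [-0.  0. -0.]
```

>>> move_arm:
  commands:
    - [[0, 0, 0, 0, 0, 0], [0, 0, 0, 0, 0, 0], [0, 0, 0, 0, 0, 0], [0, 0, -0.8, 0, 0, 0], [0, 0, -2, 0, 0, 0], [-0.2, 1.3, -2, 0, 0, 0], [-0.4, 2.6, -2, 0, 0, 0], [-0.6, 3.9, -2, 0, 0, 0], [-0.8, 5.2, -1.9, 0, 0, 0], [-0.94, 5.92, -1.7, 0, 0, 0], [-0.94, 5.92, -1.66, 0, 0, 0], [-0.94, 5.92, -1.66, 0, 0, 0]]
  claw: -1

```text
time: 30.12
position: [0.5278, -0.1995, 0.2834]
tool_rot: [0.998, -0.063, -0.0, -0.0]
ft_force: [0.0, -0.5, -0.9]
grip_width: 0.0871
grip_force: 0.0
```

```bash
python3 - <<'E'
from h import *
c=grab('scene');W=world(c);Z=W[...,2]
m=np.zeros((480,640),bool);m[290:345,325:385]=1
p=W[m&(Z>.056)&(Z<.066)];p=p;print('ringtop',cv2.minEnclosingCircle((p[:,:2]*1e3).astype(np.float32)),p[:,2].mean(),p[:,2].std(),len(p))
cv2.imwrite('pics/s4.png',cv2.resize(c['pixels'][200:380,100:400],None,fx=2.6,fy=2.6))
go((527.7,-200,40.7,-7.2))
E
```

```text
ringtop ((592.2739868164062, 29.317594528198242), 25.766244888305664) 0.059331769076437876 0.0016077499467508803 321
now grasp [ 527.9 -199.   119.5] yaw -7.2 t 30.18 w 87.2
(527.7, -200, 40.7) [-0.003  0.025  1.971] [-0.     0.     0.001]
```

View pics/s4.png

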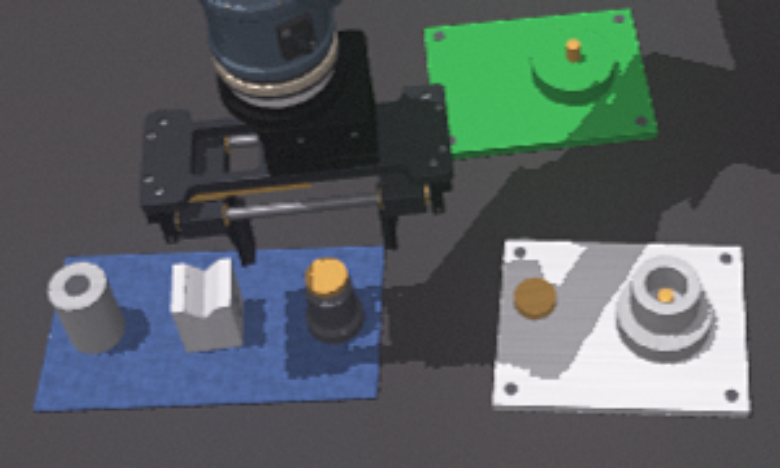

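The ring sits flat (top at 59.3 mm) with the pin visible in its hole at (666,295). Now the jack goes back.

>>> move_arm:
  commands:
    - [[0, 0.02, 0.7, 0, 0, 0], [0, 0.02, 1.5, 0, 0, 0], [0, 0.02, 1.9, 0, 0, 0], [0, 0.02, 1.97, 0, 0, 0], [0, 0.02, 1.97, 0, 0, 0], [0, 0.02, 1.97, 0, 0, 0], [0, 0.02, 1.97, 0, 0, 0]]

```text
time: 31.05
position: [0.5279, -0.201, 0.2056]
tool_rot: [0.998, -0.063, 0.001, 0.0]
ft_force: [0.2, -1.4, 0.0]
grip_width: 0.0869
grip_force: 0.0
```

>>> move_arm:
  commands:
    - [[0, 0, 0, 0, 0, 0], [0, 0, 0, 0, 0, 0], [0, 0, 0, 0, 0, 0], [0, 0, 0, 0, 0, 0], [0, 0, 0, 0, 0, 0], [0, 0, 0, 0, 0, 0], [0, 0, 0, 0, 0, 0]]
  claw: 1
  squeeze: 30

```text
time: 31.92
position: [0.5276, -0.2007, 0.2047]
tool_rot: [0.998, -0.063, -0.0, -0.0]
ft_force: [-0.7, 0.7, 0.0]
grip_width: 0.0332
grip_force: 30.0
```

```bash
python3 -c "
from h import *
go((452.4,306.6,175,-7.2))"
```

```text
now grasp [ 527.6 -200.7   40.7] yaw -7.2 t 31.93 w 33.2
(452.4, 306.6, 175) [ -3.46  -12.347  -3.354] [-0.  0. -0.]
```

>>> move_arm:
  commands:
    - [[0, 0, -1, 0, 0, 0], [0, 0, -2.2, 0, 0, 0], [0, 0, -3.35, 0, 0, 0], [-0.3, -1, -3.35, 0, 0, 0], [-0.7, -2.5, -3.35, 0, 0, 0], [-1.1, -4, -3.35, 0, 0, 0], [-1.5, -5.5, -3.35, 0, 0, 0], [-2, -7, -3.35, 0, 0, 0], [-2.4, -8.5, -3.35, 0, 0, 0], [-2.8, -10, -3.35, 0, 0, 0], [-3.2, -11.5, -3.35, 0, 0, 0], [-3.46, -12.3, -3.35, 0, 0, 0]]

```text
time: 33.42
position: [0.451, 0.3074, 0.3383]
tool_rot: [0.998, -0.061, -0.0, -0.0]
ft_force: [1.1, -0.5, -1.3]
grip_width: 0.0332
grip_force: 30.0
```

```bash
python3 -c "
from h import *
go((452.4,306.6,42.7,-7.2))"
```

```text
now grasp [450.9 307.4 174.3] yaw -7.0 t 33.42 w 33.2
(452.4, 306.6, 42.7) [0.04  0.016 3.29 ] [-0.     0.001  0.003]
```

>>> move_arm:
  commands:
    - [[0, -0.03, 0.6, 0, 0, 0], [0, -0.03, 1.5, 0, 0, 0], [0, -0.03, 2.4, 0, 0, 0], [0, -0.03, 2.9, 0, 0, 0], [0, -0.03, 3.1, 0, 0, 0], [0, -0.03, 3.2, 0, 0, 0], [0, -0.03, 3.2, 0, 0, 0], [0, -0.03, 3.2, 0, 0, 0], [0, -0.03, 3.2, 0, 0, 0]]

```text
time: 34.55
position: [0.4525, 0.3059, 0.2114]
tool_rot: [0.998, -0.063, 0.001, -0.0]
ft_force: [0.4, 0.3, -3.3]
grip_width: 0.0332
grip_force: 30.0
```

```bash
python3 -c "
from h import *
go((452.4,306.9,42.7,-7.2))"
```

```text
now grasp [452.7 306.   47.4] yaw -7.2 t 34.55 w 33.2
(452.4, 306.9, 42.7) [-0.006 -0.023  0.118] [-0.001 -0.001 -0.   ]
```

>>> move_arm:
  commands:
    - [[0, -0.02, 0.04, 0, 0, 0], [0, -0.02, 0.07, 0, 0, 0], [0, -0.02, 0.1, 0, 0, 0], [0, -0.02, 0.1, 0, 0, 0], [0, -0.02, 0.1, 0, 0, 0]]

```text
time: 35.17
position: [0.4524, 0.3067, 0.2067]
tool_rot: [0.998, -0.063, -0.0, -0.0]
ft_force: [-0.7, -0.1, -1.8]
grip_width: 0.0332
grip_force: 30.0
```

```bash
python3 -c "
from h import *
go((452.4,306.9,42.7,-7.2),(509.5,-284.6,110,83))"
```

```text
now grasp [452.4 306.7  42.7] yaw -7.2 t 35.17 w 33.2
(452.4, 306.9, 42.7) [-0.001 -0.006  0.001] [ 0.  0. -0.]
(509.5, -284.6, 110) [ 3.272 14.486 -1.682] [-0.     0.    -1.575]
```

>>> move_arm:
  commands:
    - [[0, 0, 0.01, 0, 0, 0], [0, 0, 0.01, 0, 0, 0], [0, 0, 0, 0, 0, 0], [0, 0, -1, 0, 0, 0], [0, 0, -2.3, 0, 0, 0], [0.2, 1, -3, 0, 0, -0.18], [0.6, 2.5, -3, 0, 0, -0.36], [0.9, 4, -3, 0, 0, -0.54], [1.2, 5.5, -3, 0, 0, -0.72], [1.6, 7, -3, 0, 0, -0.9], [1.9, 8.5, -3, 0, 0, -1.08], [2.2, 10, -3, 0, 0, -1.26]]
  claw: -1

```text
time: 36.67
position: [0.4871, -0.063, 0.327]
tool_rot: [0.868, 0.497, 0.0, 0.0]
ft_force: [0.2, -0.5, 0.2]
grip_width: 0.0867
grip_force: 0.0
```

```bash
python3 -c "
from h import *
go((509.5,-284.6,110,83),(509.5,-284.6,34.7,83))"
```

```text
now grasp [487.2 -63.  163. ] yaw 59.5 t 36.67 w 86.7
(509.5, -284.6, 110) [-4.492  3.29   1.327] [ 0.001 -0.    -0.409]
(509.5, -284.6, 34.7) [-4.493  3.288  3.209] [ 0.001 -0.    -0.409]
```

>>> move_arm:
  commands:
    - [[-1.2, 0.9, 0, 0, 0, -0.15], [-2.3, 1.7, 0, 0, 0, -0.3], [-3.4, 2.5, 0.5, 0, 0, -0.4], [-4.2, 3, 1, 0, 0, -0.409], [-4.4, 3.2, 1.33, 0, 0, -0.409], [-4.4, 3.2, 1.33, 0, 0, -0.409], [-4.4, 3.2, 1.33, 0, 0, -0.409], [-4.4, 3.2, 1.33, 0, 0, -0.409]]

```text
time: 37.67
position: [0.5073, -0.2765, 0.2743]
tool_rot: [0.75, 0.661, 0.0, 0.0]
ft_force: [-0.1, -0.9, 0.6]
grip_width: 0.0871
grip_force: 0.0
```

```bash
python3 -c "
from h import *
go((509.5,-284.6,34.7,83))"
```

```text
now grasp [ 507.4 -276.5  110.3] yaw 82.8 t 37.67 w 87.1
(509.5, -284.6, 34.7) [-0.194  0.079  1.891] [ 0.     0.    -0.004]
```

>>> move_arm:
  commands:
    - [[-0.19, 0.08, 0.6, 0, 0, -0.003], [-0.19, 0.08, 1.4, 0, 0, -0.003], [-0.19, 0.08, 1.8, 0, 0, -0.003], [-0.19, 0.08, 1.89, 0, 0, -0.003], [-0.19, 0.08, 1.89, 0, 0, -0.003], [-0.19, 0.08, 1.89, 0, 0, -0.003], [-0.19, 0.08, 1.89, 0, 0, -0.003], [-0.19, 0.08, 1.89, 0, 0, -0.003]]

```text
time: 38.67
position: [0.5094, -0.286, 0.1984]
tool_rot: [0.75, 0.662, 0.0, 0.0]
ft_force: [0.2, -0.5, -0.3]
grip_width: 0.0869
grip_force: 0.0
```

```bash
python3 -c "
from h import *
go((509.5,-284.6,34.7,83))"
```

```text
now grasp [ 509.5 -286.1   34.4] yaw 82.8 t 38.67 w 86.9
(509.5, -284.6, 34.7) [ 0.034 -0.001 -0.007] [ 0.001  0.    -0.003]
```

>>> move_arm:
  commands:
    - [[0.034, 0, 0, 0, 0, -0.003], [0.034, 0, 0, 0, 0, -0.003], [0.034, 0, 0, 0, 0, -0.003]]

```text
time: 39.05
position: [0.5095, -0.2845, 0.1979]
tool_rot: [0.749, 0.663, -0.0, -0.0]
ft_force: [0.1, -0.6, -0.6]
grip_width: 0.0869
grip_force: 0.0
```

>>> move_arm:
  commands:
    - [[0, 0, 0, 0, 0, 0], [0, 0, 0, 0, 0, 0], [0, 0, 0, 0, 0, 0], [0, 0, 0, 0, 0, 0], [0, 0, 0, 0, 0, 0], [0, 0, 0, 0, 0, 0], [0, 0, 0, 0, 0, 0]]
  claw: 1
  squeeze: 30

```text
time: 39.92
position: [0.5095, -0.2845, 0.1979]
tool_rot: [0.749, 0.663, 0.0, 0.0]
ft_force: [-0.1, -0.1, -0.2]
grip_width: 0.0397
grip_force: 30.0
```

```bash
python3 -c "
from h import *
go((499.7,244.6,170,83))"
```

```text
now grasp [ 509.5 -284.5   33.9] yaw 83.0 t 39.92 w 39.7
(499.7, 244.6, 170) [13.1   -1.852 -3.401] [ 0. -0.  0.]
```

>>> move_arm:
  commands:
    - [[0, 0, -1, 0, 0, 0], [0, 0, -2.2, 0, 0, 0], [0, 0, -3.4, 0, 0, 0], [1, -0.15, -3.4, 0, 0, 0], [2.5, -0.35, -3.4, 0, 0, 0], [4, -0.55, -3.4, 0, 0, 0], [5.5, -0.75, -3.4, 0, 0, 0], [7, -1, -3.4, 0, 0, 0], [8.5, -1.2, -3.4, 0, 0, 0], [10, -1.4, -3.4, 0, 0, 0], [11.5, -1.6, -3.4, 0, 0, 0], [13, -1.84, -3.4, 0, 0, 0]]

```text
time: 41.42
position: [0.4992, 0.2425, 0.3337]
tool_rot: [0.749, 0.663, -0.0, -0.0]
ft_force: [0.4, -0.2, -0.6]
grip_width: 0.04
grip_force: 30.0
```

>>> move_arm:
  commands:
    - [[0.1, -0.01, 0, 0, 0, 0], [0.1, -0.01, 0.6, 0, 0, 0], [0.1, -0.01, 1.5, 0, 0, 0], [0.1, -0.01, 2.2, 0, 0, 0], [0.1, -0.01, 2.6, 0, 0, 0], [0.1, -0.01, 2.8, 0, 0, 0], [0.1, -0.01, 2.8, 0, 0, 0], [0.1, -0.01, 2.8, 0, 0, 0]]

```text
time: 42.42
position: [0.5002, 0.2447, 0.2228]
tool_rot: [0.749, 0.663, 0.001, 0.0]
ft_force: [-0.6, 0.5, -1.7]
grip_width: 0.0399
grip_force: 30.0
```

```bash
python3 -c "
from h import *
go((499.7,244.6,36,83))"
```

```text
now grasp [500.5 244.7  58.8] yaw 83.0 t 42.42 w 39.9
(499.7, 244.6, 36) [-0.003 -0.013  0.571] [ 0.002 -0.001  0.   ]
```

>>> move_arm:
  commands:
    - [[0, -0.01, 0.2, 0, 0, 0], [0, -0.01, 0.35, 0, 0, 0], [0, -0.01, 0.45, 0, 0, 0], [0, -0.01, 0.5, 0, 0, 0], [0, -0.01, 0.53, 0, 0, 0], [0, -0.01, 0.53, 0, 0, 0], [0, -0.01, 0.53, 0, 0, 0]]

```text
time: 43.3
position: [0.4994, 0.2447, 0.2009]
tool_rot: [0.749, 0.663, 0.0, 0.0]
ft_force: [0.3, -0.7, -2.0]
grip_width: 0.0397
grip_force: 30.0
```

```bash
python3 -c "
from h import *
go((499.7,244.6,36,83),(491.6,-367.4,110,83))"
```

```text
now grasp [499.5 244.7  36.9] yaw 83.0 t 43.3 w 39.7
(499.7, 244.6, 36) [-0.001  0.007  0.022] [ 0. -0.  0.]
(491.6, -367.4, 110) [-15.212   1.669  -1.83 ] [ 0. -0.  0.]
```

Lower 0.9 mm, then release.

>>> move_arm:
  commands:
    - [[0, 0, 0.02, 0, 0, 0], [0, 0, 0.025, 0, 0, 0], [0, 0, 0.025, 0, 0, 0]]

```text
time: 43.68
position: [0.4994, 0.2447, 0.2]
tool_rot: [0.749, 0.663, 0.0, 0.0]
ft_force: [-0.5, -1.2, -0.3]
grip_width: 0.0396
grip_force: 30.0
```

>>> move_arm:
  commands:
    - [[0, 0, 0, 0, 0, 0], [0, 0, 0, 0, 0, 0], [0, 0, 0, 0, 0, 0], [0, 0, -1, 0, 0, 0], [0, 0, -2.3, 0, 0, 0], [-1, 0.1, -3.2, 0, 0, 0], [-2.5, 0.3, -3.2, 0, 0, 0], [-4, 0.45, -3.2, 0, 0, 0], [-5.5, 0.6, -3.2, 0, 0, 0], [-7, 0.75, -3.2, 0, 0, 0], [-8.5, 0.9, -3.2, 0, 0, 0], [-10, 1.1, -3.2, 0, 0, 0]]
  claw: -1

```text
time: 45.18
position: [0.4939, -0.1596, 0.3279]
tool_rot: [0.749, 0.663, 0.0, 0.0]
ft_force: [0.2, -0.1, -0.4]
grip_width: 0.0874
grip_force: 0.0
```

>>> move_arm:
  commands:
    - [[-1.5, 0.15, 0, 0, 0, 0], [-3, 0.3, 0.5, 0, 0, 0], [-4.4, 0.5, 1, 0, 0, 0], [-5.2, 0.57, 1.35, 0, 0, 0], [-5.2, 0.57, 1.35, 0, 0, 0], [-5.2, 0.57, 1.35, 0, 0, 0], [-5.2, 0.57, 1.35, 0, 0, 0]]

```text
time: 46.05
position: [0.4919, -0.3655, 0.2743]
tool_rot: [0.748, 0.663, 0.0, -0.0]
ft_force: [0.4, -0.3, 0.6]
grip_width: 0.0871
grip_force: 0.0
```

```bash
python3 -c "
from h import *
go((491.6,-367.4,37.9,83))"
```

```text
now grasp [ 491.9 -365.5  110.3] yaw 83.1 t 46.05 w 87.1
(491.6, -367.4, 37.9) [-0.048 -0.002  1.811] [-0.    -0.     0.002]
```

>>> move_arm:
  commands:
    - [[-0.04, 0, 0.6, 0, 0, 0], [-0.04, 0, 1.4, 0, 0, 0], [-0.04, 0, 1.75, 0, 0, 0], [-0.04, 0, 1.8, 0, 0, 0], [-0.04, 0, 1.8, 0, 0, 0], [-0.04, 0, 1.8, 0, 0, 0], [-0.04, 0, 1.8, 0, 0, 0], [-0.04, 0, 1.8, 0, 0, 0]]

```text
time: 47.05
position: [0.4915, -0.3687, 0.2022]
tool_rot: [0.749, 0.663, 0.0, 0.0]
ft_force: [-0.1, -0.6, 0.3]
grip_width: 0.087
grip_force: 0.0
```

```bash
python3 -c "
from h import *
go((491.6,-367.4,37.9,83))"
```

```text
now grasp [ 491.6 -368.7   38.2] yaw 83.0 t 47.05 w 87.0
(491.6, -367.4, 37.9) [ 0.031 -0.002  0.007] [0.001 0.    0.   ]
```

>>> move_arm:
  commands:
    - [[0.03, 0, 0, 0, 0, 0], [0.03, 0, 0, 0, 0, 0], [0.03, 0, 0, 0, 0, 0]]

```text
time: 47.42
position: [0.4916, -0.3673, 0.2017]
tool_rot: [0.749, 0.663, 0.0, -0.0]
ft_force: [0.0, 0.6, -0.5]
grip_width: 0.0868
grip_force: 0.0
```

>>> move_arm:
  commands:
    - [[0, 0, 0, 0, 0, 0], [0, 0, 0, 0, 0, 0], [0, 0, 0, 0, 0, 0], [0, 0, 0, 0, 0, 0], [0, 0, 0, 0, 0, 0], [0, 0, 0, 0, 0, 0], [0, 0, 0, 0, 0, 0]]
  claw: 1
  squeeze: 40

```text
time: 48.3
position: [0.4916, -0.3674, 0.2018]
tool_rot: [0.749, 0.663, 0.0, -0.0]
ft_force: [-0.3, -0.4, -0.3]
grip_width: 0.0392
grip_force: 40.0
```

```bash
python3 -c "
from h import *
go((515.3,357.5,170,83))"
```

```text
now grasp [ 491.6 -367.3   37.8] yaw 83.0 t 48.3 w 39.2
(515.3, 357.5, 170) [18.059 -1.618 -3.306] [-0. -0.  0.]
```

>>> move_arm:
  commands:
    - [[0, 0, -1, 0, 0, 0], [0, 0, -2.2, 0, 0, 0], [0, 0, -3.3, 0, 0, 0], [1, -0.1, -3.3, 0, 0, 0], [2.5, -0.2, -3.3, 0, 0, 0], [4, -0.35, -3.3, 0, 0, 0], [5.5, -0.5, -3.3, 0, 0, 0], [7, -0.6, -3.3, 0, 0, 0], [8.5, -0.75, -3.3, 0, 0, 0], [10, -0.9, -3.3, 0, 0, 0], [11.5, -1, -3.3, 0, 0, 0], [12.5, -1.1, -3.3, 0, 0, 0]]

```text
time: 49.8
position: [0.5079, 0.1369, 0.3331]
tool_rot: [0.748, 0.663, -0.001, -0.001]
ft_force: [-0.0, -1.3, -4.9]
grip_width: 0.0393
grip_force: 40.0
```

>>> move_arm:
  commands:
    - [[1.5, -0.15, 0, 0, 0, 0], [3, -0.3, 0, 0, 0, 0], [4.5, -0.42, 0, 0, 0, 0], [5.5, -0.52, 0, 0, 0, 0], [5.55, -0.52, 0.5, 0, 0, 0], [5.55, -0.52, 1.5, 0, 0, 0], [5.55, -0.52, 2.3, 0, 0, 0], [5.55, -0.52, 2.6, 0, 0, 0], [5.55, -0.52, 2.6, 0, 0, 0], [5.55, -0.52, 2.6, 0, 0, 0]]

```text
time: 51.05
position: [0.5158, 0.3574, 0.231]
tool_rot: [0.749, 0.663, 0.001, 0.0]
ft_force: [0.2, 0.7, -3.9]
grip_width: 0.0394
grip_force: 40.0
```

```bash
python3 -c "
from h import *
go((515.3,357.5,39.9,83))"
```

```text
now grasp [516.2 357.6  67. ] yaw 83.0 t 51.05 w 39.4
(515.3, 357.5, 39.9) [-0.    -0.014  0.676] [ 0.002 -0.001  0.   ]
```

>>> move_arm:
  commands:
    - [[0, 0, 0.2, 0, 0, 0], [0, 0, 0.4, 0, 0, 0], [0, 0, 0.52, 0, 0, 0], [0, 0, 0.6, 0, 0, 0], [0, 0, 0.64, 0, 0, 0], [0, 0, 0.64, 0, 0, 0], [0, 0, 0.64, 0, 0, 0]]

```text
time: 51.92
position: [0.5152, 0.3572, 0.2043]
tool_rot: [0.749, 0.663, 0.0, 0.0]
ft_force: [0.4, -0.1, -4.1]
grip_width: 0.0396
grip_force: 40.0
```

```bash
python3 -c "
from h import *
go((515.3,357.5,39.9,83))"
```

```text
now grasp [515.3 357.3  40.3] yaw 83.0 t 51.92 w 39.6
(515.3, 357.5, 39.9) [0.007 0.001 0.01 ] [ 0. -0.  0.]
```

Lower 0.5 mm, release, rise and back to the earlier view pose to check.

>>> move_arm:
  commands:
    - [[0.005, 0, 0.012, 0, 0, 0], [0.005, 0, 0.012, 0, 0, 0], [0.005, 0, 0.012, 0, 0, 0]]

```text
time: 52.3
position: [0.5152, 0.3574, 0.2038]
tool_rot: [0.749, 0.663, 0.0, 0.0]
ft_force: [-0.1, 0.3, -4.3]
grip_width: 0.0394
grip_force: 40.0
```

>>> move_arm:
  commands:
    - [[0, 0, 0, 0, 0, 0], [0, 0, 0, 0, 0, 0], [0, 0, 0, 0, 0, 0], [0, 0, -1, 0, 0, 0], [0, 0, -2.5, 0, 0, 0], [-0.8, -0.3, -4, 0, 0, 0], [-1.83, -0.65, -5, 0, 0, 0], [-1.83, -0.65, -5, 0, 0, 0], [-1.83, -0.65, -5, 0, 0, 0], [-1.83, -0.65, -5, 0, 0, 0], [-1.83, -0.65, -5, 0, 0, 0], [-1.83, -0.65, -5, 0, 0, 0]]
  claw: -1

```text
time: 53.8
position: [0.4806, 0.2883, 0.4026]
tool_rot: [0.749, 0.663, -0.001, -0.0]
ft_force: [-0.0, -1.3, -0.6]
grip_width: 0.0872
grip_force: 0.0
```

```bash
python3 - <<'E'
from h import *
c=grab('wrist'); cv2.imwrite('pics/wrist2.png',c['pixels']); go()
E
python3 mw.py
```

```text
now grasp [480.4 288.2 238.8] yaw 83.0 t 53.85 w 86.9
rim rect [480.3 304.5 180.4 150.7  82.5] circ [480.1 305.2 115.9] z 0.0102 4924
cyl rect [516.  357.6  38.3  38.6  57.4] circ [515.8 357.4  20. ] z 0.0665 2315
jack rect [452.8 308.3  29.   29.4  85.4] circ [453.  308.1  15. ] z 0.0663 1157
ring rect [0. 0. 0. 0. 0.] circ [0. 0. 0.] z nan 0
V rect [500.4 245.1  40.4  40.1  83.3] circ [500.4 245.1  27.8] z 0.0598 1573
  return _methods._mean(a, axis=axis, dtype=dtype,
  ret = ret.dtype.type(ret / rcount)
```

View pics/wrist2.png

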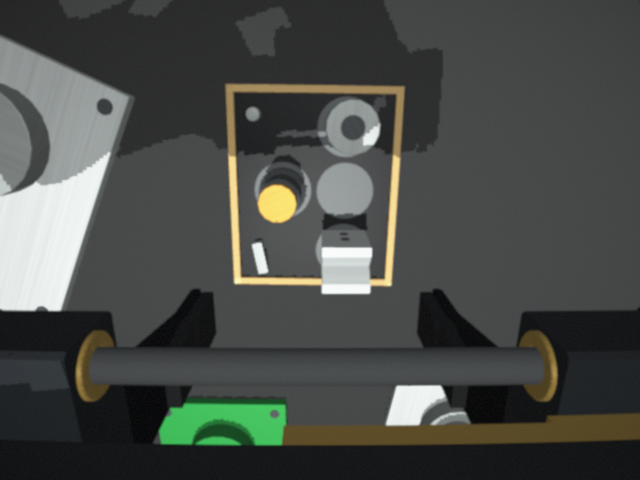

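All three gauges stand upright on their places: cylinder (351,127), jack (277,203), V-block (346,270). They are within about 1.3 mm of where they started, and the ring's place is empty.

```bash
python3 -c "
from rig import *
print(hand_in())"
```

```text
the job is handed in; nothing more can be done
None
```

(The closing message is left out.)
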